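# Sprouted garlic into the locked scraps caddy

## Robot

A 6-joint arm with a two-finger parallel gripper is mounted at the origin on a cart in front of the work surface, level with it; the furniture and walls round the work are solid. World frame = base frame: x ahead of the robot, y to its left, z up, the work surface at z = 0. Lengths are in m, angles in rad, forces in N, time in s.
With the tool pointing down it reaches from about 0.25 to 0.775 m from the base axis. Payload 4 kg.
Tool frame: the origin (TCP) lies at the very end of the fingers, on their centre line; the grasp point (between the pads) lies 19 mm behind it (robot.tcp_to_grasp is the distance from the TCP to the grasp point, in m); z points along the fingers, y is the line along which they close (so a half turn about z gives the same grasp; the last joint's range is limited). The gripper opens to 94 mm and grips with 3 to 60 N. Pads are 16 mm wide; open, the fingers measure 119 mm over their backs; the gripper's body (75 mm by 177 mm) begins 78 mm behind the grasp point.
Start: joints at [1.166, 0.087, 1.371, -0, 1.684, -0.103], TCP at [0.163, 0.525, 0.206] pointing down, gripper open.
Joint ranges: [-3.1, 3.1], [-0.76, 2.03], [0.27, 2.55], [-1.08, 4.22], [0.17, 2.65], [-2.57, 2.57]. Speed limits (rad/s): [2.79, 2.79, 3.14, 3.14, 3.14, 3.14].

## Interface

Orientations are given as [roll, pitch, yaw] about the fixed x, y, z axes, in that order (R = Rz(yaw) Ry(pitch) Rx(roll)).
In Python, from bench import robot, eyes gives the robot as it stands (robot), with the cameras (eyes).
- The arm moves only by the tool shift_gripper, called after ">>>" by a JSON object that holds its "op" and its "data", one argument or row to a line. Schema: {"type":"object","properties":{"moves":{"type":"array","items":{"type":"array","items":{"type":"number"},"minItems":5,"maxItems":5},"minItems":1,"maxItems":20},"only":{"type":"string"},"quiet":{"type":"boolean"},"lines":{"type":"string"}},"required":["moves"],"additionalProperties":false}. moves is a list of rows, 1 to 20 of them, each of 5 numbers: the finger opening in m, then dx, dy, dz in units of 5 mm, then a turn about the tool's z in units of 0.05 rad; each row shifts and turns the commanded pose from where the row before left it, along the tool's axes as they then stand; what a row does not reach is not made up. A row lasts 1/12 s, in which the tool goes at most 0.0417 m and 0.125 rad, less where a joint would pass 70% of its speed; a pose out of reach is approached as far as the arm can. The fingers move at their own pace and stop on an object; the grip force is fixed at half the most. Time passes only in rows, so rows that do not move let the fingers close. The tool returns the time, the measured TCP pose, the force, the opening and the grip force at its end. only (a regular expression) keeps the lines of the reply that match it, lines (a string "A,B") keeps lines A to B, and quiet returns only ok. Input that does not fit is refused with a message, and nothing moves.
- robot.get_obs(): the state, without advancing time (a new reading comes with each control period).
- eyes.snapshot(name): name is "side" or "top" or "wrist"; returns a dict with "color" (480x640x3 uint8, blue, green, red), "fx", "fy", "cx", "cy" (pixels), "extrinsics" (4x4, takes a point from world to camera coordinates). Camera axes: x right, y down, z forward; pixel columns grow to the right and rows downward; lengths in m; the calibration is good to about 2 mm. A picture is of the moment at which its call begins. There is no depth.
- robot.close_job(): hands the job in; it is judged then, once.
The state is a dict: "time": time; "joint_positions": joint angles; "qvel": joint speeds; "joint_torque": joint torques, N m; "tool_pos": TCP position; "ee_rot": TCP orientation; "wrist_force": force on the tool from outside, world axes, zero at the start; "wrist_torque": the same for the moment, N m; "width": finger opening in m; "finger_force": force on a finger pad.
Only numpy, scipy, OpenCV 4.12 (cv2) and the standard library are available. Lean on these libraries where they do the work, as an engineer would, in place of code of your own. Each camera call takes 0.05 s, during which the arm holds its last target. There are 200 camera calls.

## Task

The garlic bulb on the chopping board has sprouted and belongs in the scraps caddy. Pull the caddy's lock knob out until it clicks into its outer position, push the bulb down through the sprung twin flap so that it drops inside and both leaves swing shut behind it, then press the knob fully home again so that the flap is locked. Leave the lemon, the tomato and the other things where they are.

Things in the scene. Friction and masses are not known exactly. Their poses are not given: they have to be found in the camera images.
- caddy: Scraps caddy, fixed: hollow box, grey body, white lid, 176 mm deep (x), 180 wide (y). Origin: centre of underside; its x points to its back, z up; its front (-x, with the knob) looks roughly to the robot. The lid's deck slopes 8 degrees: 190 mm high at the front edge, 215 at the back. Deck 8 mm thick; under it the caddy is open down to the floor at z = 6 mm; walls 4 mm.
- mouth (a point): Centre of the opening in the deck, at deck height (202 mm above the worktop, 4 mm in front of the caddy's middle; the deck is lower in front of it, higher behind), axes as the caddy's. The opening measures 124 mm (caddy x) by 104 mm (caddy y), closed by a grey twin flap whose leaves meet along its middle line (caddy x).
- flap_left (a joint): Left leaf (caddy +y) of the twin flap: 124 x 50 x 4 mm, 4 mm below the deck surface, hinged along its outer edge, inner edge swings down. 0 = shut, 1.4 rad = fully open. Sprung shut: the bulb's weight does not open it, about 1 N on both leaves does; they shut by themselves and grip a bulb that is not pushed past their edges, some 45 mm below the deck. Locked (knob in) it gives 0.1 rad at most.
- flap_right (a joint): Right leaf (caddy -y) of the twin flap, the mirror image of the left one; both are smooth, slippery plastic. 0 = shut, 1.4 rad = fully open.
- lock_knob (a joint): Travel of the lock knob with its bolt: 0 = fully in (flap locked), 0.016 m = fully out (flap free). Slides level along the caddy's x; grows as it is pulled out of the front (caddy -x). A detent holds it at either end: about 5 N starts it, past half way it snaps on by itself. The bolt lies under both leaves' front inner corners; it goes home only when they are shut.
- knob_grip (a point): Centre of the knob's black round head, on its axis, 167 mm above the worktop; when in, 115 mm in front of the caddy's origin (27 mm off the lid's front face). Head 26 mm in diameter, 22 mm long along the axis (11 mm either side of this point), on a 12 mm stem. Axes as the caddy's; moves with the knob.
- garlic: Garlic bulb, pale, round with a short neck, 48 x 50 mm across and 51 mm high, 24 g, standing on the chopping board; origin: centre of its underside, z up along its neck.
- board: Wooden chopping board, 210 x 300 x 21 mm (x, y, z), fixed; origin: centre of its underside.
- lemon: Lemon lying on the board, 83 x 58 x 58 mm, long along its x; origin: centre of its underside. Stays there.
- tomato: Tomato on the board, 62 mm across, 61 mm high; origin: centre of its underside. Stays there.
- salt_shaker: Salt shaker, 44 mm across, 90 mm high, loose bystander; origin: centre of its underside.
- spice_jar: Spice jar with black cap, 41 mm across, 105 mm high, loose bystander at the back; origin: centre of its underside.
- teaspoon: Teaspoon, 139 x 30 x 10 mm, loose bystander lying at the right; origin: centre of its underside.

How it is judged:
By the outcome, as a careful person would: the job done as asked, in the order asked, and still so for the second after the job is handed in, with the robot touching nothing.
It also fails if it takes over 72 s, if anything falls off the work surface, if the arm or the gripper's body presses on something with over 40 N, if the wrist force passes 120 N, or if a joint passes its speed limit or range.

## Working session

There is one attempt and no reset: what is moved stays moved. The work goes in short steps, Python scripts to look and compute and a tool call to move; the robot and the scene stay as the last step left them, time stands still between calls to the robot, and variables do not carry over. Pictures are saved under pics/ and viewed, at most 10 in all, crops included, and the job is handed in when it is done.

```bash
ls; mkdir -p pics; python3 - <<'E'
from bench import robot, eyes
import cv2,numpy as np,pickle
d={}
for n in("side","top"):
    s=eyes.snapshot(n);cv2.imwrite(f"pics/{n}0.png",s["color"]);d[n]=s
    print(n,s["fx"],s["cx"],s["cy"],np.round(s["extrinsics"],3).tolist())
pickle.dump(d,open("s0.pkl","wb"))
o=robot.get_obs();print(o["tool_pos"],o["ee_rot"],o["width"],o["time"])
E
```

```text
bench.py
pics
side 625.0229378343416 324.58675916161263 247.97437509539043 [[-0.874, -0.485, -0.012, 0.45], [-0.416, 0.762, -0.496, 0.339], [0.25, -0.429, -0.868, 1.575], [0.0, 0.0, 0.0, 1.0]]
top 594.3943318788286 318.29139132071043 247.45999030285014 [[0.019, -1.0, 0.023, -0.061], [-0.989, -0.022, -0.147, 0.518], [0.147, -0.019, -0.989, 1.377], [0.0, 0.0, 0.0, 1.0]]
[0.16331801 0.52468428 0.20443824] [-3.13964449e+00 -1.57621236e-04  2.83977588e+00] 0.09405429927306048 0.1
```

View pics/side0.png

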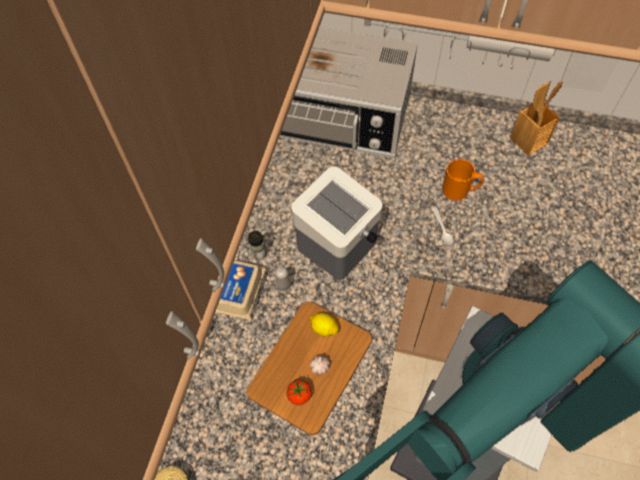

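View pics/top0.png

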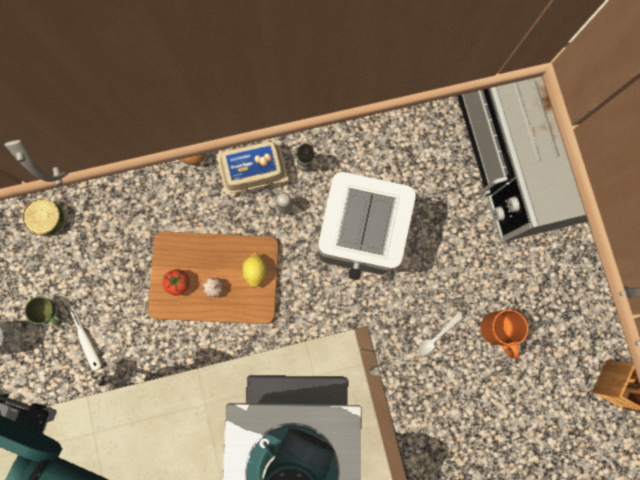

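The side view shows the caddy at (337,222), its knob at (371,237) and the garlic at (319,365). In the top view the knob is at (355,271) and the garlic at (214,287). Next I'll enlarge these areas.

```bash
python3 - <<'E'
import cv2,numpy as np,pickle
d=pickle.load(open("s0.pkl","rb"))
def c(n,x,y,w,h,k):return cv2.resize(d[n]["color"][y:y+h,x:x+w],None,fx=k,fy=k,interpolation=cv2.INTER_CUBIC)
a=np.hstack([c("side",285,165,100,100,4),c("top",315,170,100,120,4)[80:480]])
b=np.hstack([c("side",285,345,80,40,5),c("top",185,265,80,40,5)])
cv2.imwrite("pics/crop0.png",np.vstack([a,b]))
E
```

```text
(no output)
```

View pics/crop0.png

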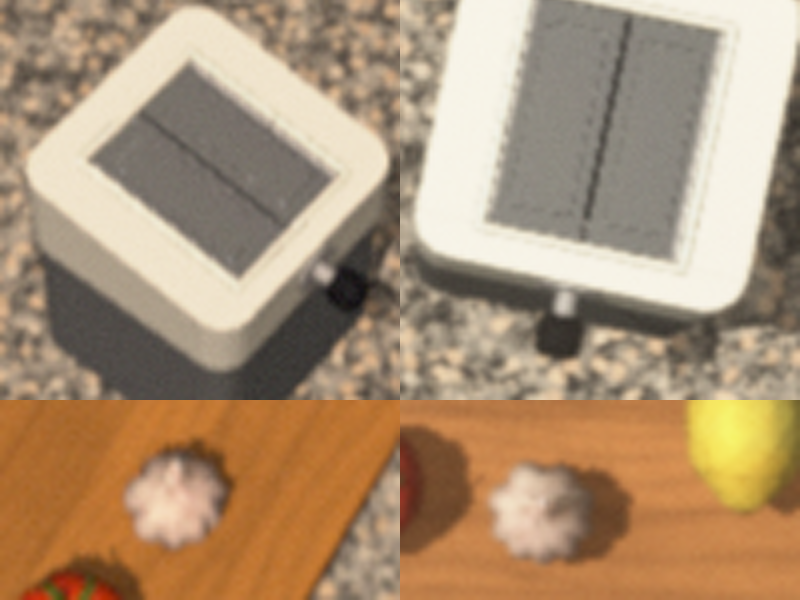

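The crop shows the opening's corners, at side (192,62), (88,158), (240,282), (342,176) and top (486,222), (683,265), (727,30). The knob head is at (347,287) in the side crop and (559,335) in the top crop. The garlic is at (177,497) and (540,511). I'll fit the poses from these.

```bash
cat > h.py <<'E'
import numpy as np,cv2,pickle
from scipy.optimize import least_squares
def proj(s,p):
    q=s["extrinsics"]@np.append(p,1);return np.array([s["fx"]*q[0]/q[2]+s["cx"],s["fy"]*q[1]/q[2]+s["cy"]])
def tri(l):
    r=least_squares(lambda p:np.concatenate([proj(s,p)-u for s,u in l]),[.5,.1,.1]);return r.x,np.abs(r.fun).max()
E
python3 - <<'E'
from h import *
d=pickle.load(open("s0.pkl","rb"));S,T=d["side"],d["top"]
sc=lambda x,y:np.array([285+x/4-.4,165+y/4-.4]);tc=lambda x,y:np.array([315+(x-400)/4-.4,190+y/4-.4])
t=np.tan(np.radians(8))
c=lambda dx,dy:[-.004+dx,dy,.202+dx*t]
FL,FR,BL,BR=c(-.062,.052),c(-.062,-.052),c(.062,.052),c(.062,-.052)
K=[-.115,0,.167]
m=[(S,FL,sc(240,282)),(S,FR,sc(342,176)),(S,BL,sc(88,158)),(S,BR,sc(192,62)),(T,FL,tc(486,222)),(T,FR,tc(683,265)),(T,BR,tc(727,30)),(S,K,sc(347,287)),(T,K,tc(559,335))]
def w(v,p):
    a=v[3];return np.array([v[0]+np.cos(a)*p[0]-np.sin(a)*p[1],v[1]+np.sin(a)*p[0]+np.cos(a)*p[1],v[2]+p[2]])
r=least_squares(lambda v:np.concatenate([proj(s,w(v,p))-u for s,p,u in m]),[.6,-.1,0,0])
print("caddy",r.x,np.round(r.fun,1));print("mouth",w(r.x,c(0,0)),"knob",w(r.x,K))
print("knob tri",tri([(S,sc(347,287)),(T,tc(559,335))]))
print("FL,FR,BR",tri([(S,sc(240,282)),(T,tc(486,222))]),tri([(S,sc(342,176)),(T,tc(683,265))]),tri([(S,sc(192,62)),(T,tc(727,30))]))
print("garlic",tri([(S,(320.,364)),(T,(212.6,286.8))]))
for n,u,v in(("tomato",(299,392),(176,282)),("lemon",(324,324),(254,270))):print(n,tri([(S,u),(T,v)]))
E
```

```text
caddy [ 0.55702317 -0.14914685  0.00345628 -0.19050377] [-0.2 -0.1 -0.2 -0.4  0.1  0.8  0.1 -0.9  0.2 -0.3 -0.9 -0.8  0.4  0.1
  0.7  0.9  0.4  0.4]
mouth [ 0.55309554 -0.14838944  0.20545628] knob [ 0.44410364 -0.12737119  0.17045628]
knob tri (array([ 0.44493551, -0.12601099,  0.17598104]), np.float64(0.30723706924345606))
FL,FR,BR (array([ 0.50132763, -0.08512022,  0.19738449]), np.float64(0.007929022716552936)) (array([ 0.48207931, -0.19037117,  0.19103226]), np.float64(0.3000890592401788)) (array([ 0.60502091, -0.21113192,  0.21000808]), np.float64(0.20373238315437447))
garlic (array([0.41897068, 0.19419018, 0.04961932]), np.float64(0.07665741944475712))
tomato (array([0.42893182, 0.2801205 , 0.04812653]), np.float64(0.10751817008173248))
lemon (array([0.45996337, 0.09865548, 0.05769414]), np.float64(0.11811247343410969))
```

The manual's scale: shifts go in units of 5 mm and turns go in units of 0.05 rad. Converting my numbers, -0.031 m is -6.2, -0.021 m is -4.2, -0.111 rad is -2.22.

```bash
cat >> h.py <<'E'
def delta(x,y,z,yaw=2.951):
    from bench import robot, eyes
    from scipy.spatial.transform import Rotation as R
    o=robot.get_obs();r=R.from_euler("xyz",o["ee_rot"])
    print("t",round(o["time"],2),"d tool",np.round(r.inv().apply(np.array([x,y,z])-o["tool_pos"]),4),"turn",round(-(yaw-o["ee_rot"][2]+np.pi)%(2*np.pi)-np.pi if 0 else (o["ee_rot"][2]-yaw+np.pi)%(2*np.pi)-np.pi,3),"q6",round(o["joint_positions"][5],2))
E
```

>>> {"op": "shift_gripper", "data": {
  "moves": [
    [0.094, 0, 0, 0, -2.22],
    [0.094, -4.2, -6.2, 0, 0],
    [0.094, -4.2, -6.2, 0, 0],
    [0.094, -4.2, -6.2, 0, 0],
    [0.094, -4.2, -6.2, 0, 0],
    [0.094, -4.2, -6.2, 0, 0],
    [0.094, -4.2, -6.2, 0, 0],
    [0.094, -4.2, -6.2, 0, 0],
    [0.094, -4.2, -6.2, 0, 0],
    [0.094, -4.2, -6.2, 0, 0],
    [0.094, -4.2, -6.2, 0, 0],
    [0.094, -4.2, -6.2, 0, 0],
    [0.094, -4.2, -6.2, 0, 0],
    [0.094, -4.2, -6.2, 0, 0],
    [0.094, -4.2, -6.2, 0, 0],
    [0.094, -4.2, -6.2, 0, 0],
    [0.094, -4.2, -6.2, 0, 0],
    [0.094, -4.2, -6.2, 0, 0],
    [0.094, -4.2, -6.2, 0, 0],
    [0.094, 0, 0, 0, 0]
  ]
}}

```text
time: 1.77
tool_pos: [0.4298, -0.0996, 0.2041]
ee_rot: [-3.139, -0.001, 2.944]
wrist_force: [0.4, -0.3, 0.9]
width: 0.0942
finger_force: 0.0
```

```bash
python3 -c "
from h import *;delta(.444,-.127,.148)"
```

```text
t 1.77 d tool [-0.0193 -0.024   0.0561] turn -0.007 q6 -1.73
```

>>> {"op": "shift_gripper", "data": {
  "moves": [
    [0.094, -3.8, -4.8, 0, -0.14],
    [0.094, 0, 0, 0, 0],
    [0.094, 0, 0, 0, 0]
  ]
}}

```text
time: 2.02
tool_pos: [0.4426, -0.1217, 0.2046]
ee_rot: [3.141, -0.002, 2.956]
wrist_force: [-0.4, 0.5, -0.6]
width: 0.094
finger_force: 0.0
```

```bash
python3 - <<'E'
from h import *
from bench import robot, eyes
s=eyes.snapshot("wrist");cv2.imwrite("pics/w1.png",s["color"]);pickle.dump(s,open("w1.pkl","wb"))
for p in([.444,-.127,.167],[.5531,-.1484,.202]):print(proj(s,p))
delta(.444,-.127,.148)
E
```

```text
[308.07361634 279.76165039]
[306.47143817 474.72403356]
t 2.07 d tool [-0.0027 -0.0057  0.0569] turn 0.006 q6 -1.78
```

View pics/w1.png

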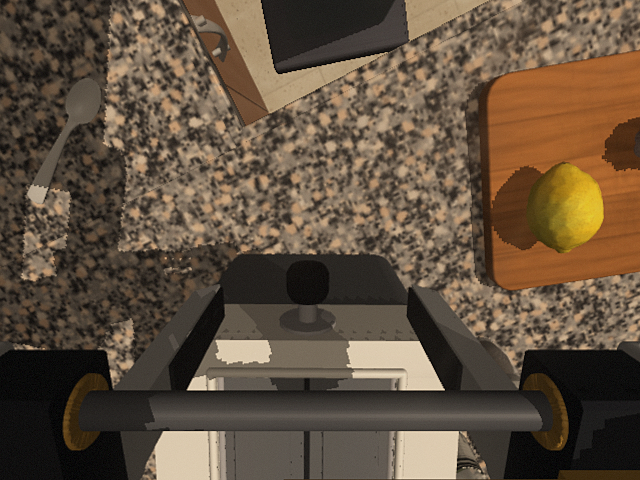

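The knob is at (307,283), and the fit predicts (308,280), so the two agree. I'll descend and grip.

In the tool's units: 0.02 m is 4, 0.015 m is 3, 0.006 rad is 0.12.

>>> {"op": "shift_gripper", "data": {
  "moves": [
    [0.094, -0.6, -1, 3, 0.12],
    [0.094, 0, 0, 4, 0],
    [0.094, 0, 0, 4, 0],
    [0.094, 0, 0, 0.2, 0],
    [0.094, 0, 0, 0, 0]
  ]
}}

```text
time: 2.48
tool_pos: [0.4438, -0.1255, 0.1486]
ee_rot: [3.141, -0.003, 2.953]
wrist_force: [-0.8, -0.9, 0.3]
width: 0.094
finger_force: 0.0
```

```bash
python3 -c "
from h import *;delta(.444,-.127,.148)"
```

```text
t 2.48 d tool [-0.0005 -0.0014  0.0005] turn 0.002 q6 -1.78
```

>>> {"op": "shift_gripper", "data": {
  "moves": [
    [0.01, 0, -0.2, 0, 0],
    [0.01, 0, 0, 0, 0],
    [0.01, 0, 0, 0, 0],
    [0.01, 0, 0, 0, 0],
    [0.01, 0, 0, 0, 0],
    [0.01, 0, 0, 0, 0],
    [0.01, 0, 0, 0, 0],
    [0.01, 0, 0, 0, 0],
    [0.01, 0, 0, 0, 0],
    [0.01, 0, 0, 0, 0]
  ]
}}

```text
time: 3.32
tool_pos: [0.4447, -0.128, 0.1494]
ee_rot: [3.141, -0.0, 2.952]
wrist_force: [-0.6, -0.1, -0.1]
width: 0.0308
finger_force: 0.0
```

>>> {"op": "shift_gripper", "data": {
  "moves": [
    [0.01, 0, 0, 0, 0],
    [0.01, 0, 0, 0, 0],
    [0.01, 0, 0, 0, 0],
    [0.01, 0, 0, 0, 0]
  ]
}}

```text
time: 3.65
tool_pos: [0.4448, -0.1273, 0.1494]
ee_rot: [3.14, -0.0, 2.952]
wrist_force: [0.8, 3.0, 0.5]
width: 0.0251
finger_force: 30.0
```

>>> {"op": "shift_gripper", "data": {
  "moves": [
    [0.01, 0.8, 0, 0, 0],
    [0.01, 0.8, 0, 0, 0],
    [0.01, 0.8, 0, 0, 0],
    [0.01, 0.8, 0, 0, 0],
    [0.01, 0.4, 0, 0, 0],
    [0.01, 0, 0, 0, 0],
    [0.01, 0, 0, 0, 0]
  ]
}}

```text
time: 4.23
tool_pos: [0.4291, -0.1242, 0.1496]
ee_rot: [3.14, 0.005, 2.952]
wrist_force: [6.4, 2.5, -4.1]
width: 0.0245
finger_force: 30.0
```

The knob travelled 16 mm and came up against its stop. I'll release and rise, then check.

In the tool's units: -0.03 m is -6, -0.02 m is -4.

>>> {"op": "shift_gripper", "data": {
  "moves": [
    [0.06, 0, 0, 0, 0],
    [0.06, 0, 0, 0, 0],
    [0.06, 0, 0, 0, 0],
    [0.06, 0, 0, 0, 0],
    [0.06, 0, 0, 0, 0],
    [0.06, 0, 0, -4, 0],
    [0.06, 0, 0, -6, 0],
    [0.06, 0, 0, -4, 0],
    [0.06, 0, 0, 0, 0],
    [0.06, 0, 0, 0, 0]
  ]
}}

```text
time: 5.07
tool_pos: [0.4276, -0.1251, 0.2205]
ee_rot: [-3.141, 0.003, 2.952]
wrist_force: [0.1, 0.2, -0.7]
width: 0.0601
finger_force: 0.0
```

```bash
python3 - <<'E'
from h import *
from bench import robot, eyes
l=[]
for n in("side","top","wrist"):
    s=eyes.snapshot(n)
    for k in(.115,.131):
        u=proj(s,[.557-k*.982,-.149+k*.189,.167]);print(n,k,u)
    x,y=np.clip(u.astype(int)-30,0,[580,420]);print(x,y);l.append(cv2.resize(s["color"][y:y+60,x:x+60],(264,264),interpolation=cv2.INTER_CUBIC))
cv2.imwrite("pics/k.png",np.hstack(l))
delta(.419,.194,.1)
E
```

```text
side 0.115 [371.9933246  238.00679644]
side 0.131 [376.97360045 241.44875204]
346 211
top 0.115 [354.52545645 273.93372043]
top 0.131 [353.04691056 281.18124083]
323 251
wrist 0.115 [316.993157   294.84996951]
wrist 0.131 [317.03888703 271.71078736]
287 241
t 5.22 d tool [0.0669 0.3112 0.118 ] turn 0.001 q6 -1.79
```

View pics/k.png

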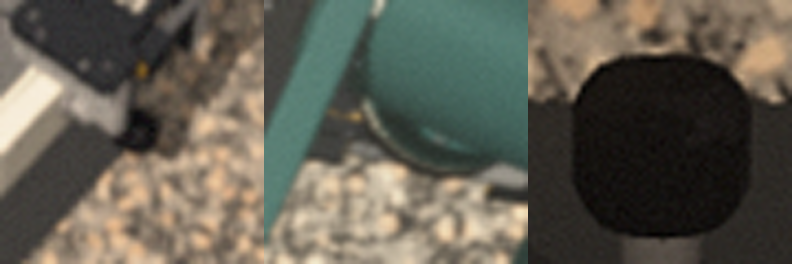

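The knob is now at side (377,240) and wrist (317,274), which matches the out position. The garlic is next.

In the tool's units: 0.0346 m is 6.92, 0.02 m is 4.

>>> {"op": "shift_gripper", "data": {
  "moves": [
    [0.066, 1.2, 6.92, 0, 0],
    [0.066, 1.5, 6.92, 0, 0],
    [0.066, 1.5, 6.92, 0, 0],
    [0.066, 1.5, 6.92, 0, 0],
    [0.066, 1.5, 6.92, 0, 0],
    [0.066, 1.5, 6.92, 0, 0],
    [0.066, 1.5, 6.92, 2, 0],
    [0.066, 1.5, 6.92, 4, 0],
    [0.066, 1.5, 6.92, 4, 0],
    [0.066, 0, 0, 4, 0],
    [0.066, 0, 0, 0, 0],
    [0.066, 0, 0, 0, 0]
  ]
}}

```text
time: 6.22
tool_pos: [0.4193, 0.1932, 0.1471]
ee_rot: [-3.139, -0.005, 2.953]
wrist_force: [-0.1, 0.4, 0.9]
width: 0.0661
finger_force: 0.0
```

```bash
python3 - <<'E'
from h import *
from bench import robot, eyes
s=eyes.snapshot("wrist");cv2.imwrite("pics/w2.png",s["color"]);pickle.dump(s,open("w2.pkl","wb"))
print(proj(s,[.419,.194,.047]),s["fx"])
delta(.419,.194,.031)
E
```

```text
[317.27141556 247.96372877] 378.68471377232305
t 6.27 d tool [0.0016 0.0008 0.1179] turn 0.0 q6 -1.07
```

View pics/w2.png

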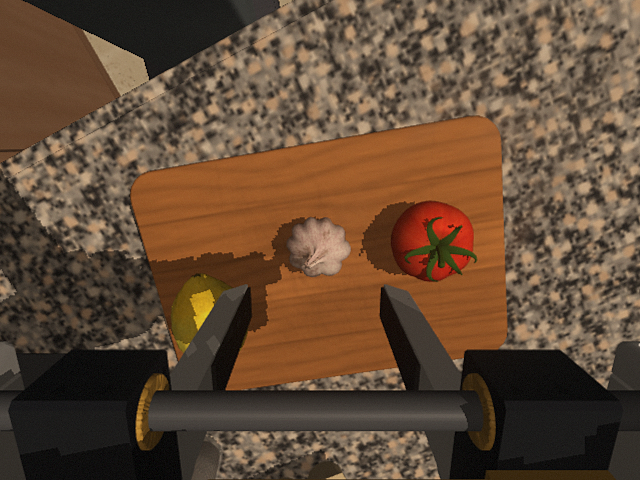

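The garlic is at (318,248), right where predicted. I'll descend and grip.

In the tool's units: 0.03 m is 6, 0.018 m is 3.6.

>>> {"op": "shift_gripper", "data": {
  "moves": [
    [0.066, 0.2, 0.2, 6, 0],
    [0.066, 0, 0, 6, 0],
    [0.066, 0, 0, 6, 0],
    [0.066, 0, 0, 3.6, 0],
    [0.066, 0, 0, 1.6, 0],
    [0.066, 0, 0, 0, 0],
    [0.066, 0, 0, 0, 0]
  ]
}}

```text
time: 6.85
tool_pos: [0.4215, 0.1945, 0.035]
ee_rot: [3.14, 0.002, 2.95]
wrist_force: [0.3, 0.5, -0.1]
width: 0.0658
finger_force: 0.0
```

>>> {"op": "shift_gripper", "data": {
  "moves": [
    [0.03, 0, 0, 0, 0],
    [0.03, 0, 0, 0, 0],
    [0.03, 0, 0, 0, 0],
    [0.03, 0, 0, 0, 0],
    [0.03, 0, 0, 0, 0],
    [0.03, 0, 0, 0, 0],
    [0.03, 0, 0, 0, 0],
    [0.03, 0, 0, 0, 0]
  ]
}}

```text
time: 7.52
tool_pos: [0.4214, 0.1949, 0.0351]
ee_rot: [3.141, 0.003, 2.952]
wrist_force: [-0.4, -2.0, 5.7]
width: 0.0471
finger_force: 30.0
```

The grip is a little high on the bulb, so I'll regrip 6 mm lower.

>>> {"op": "shift_gripper", "data": {
  "moves": [
    [0.066, 0, 0, 0, 0],
    [0.066, 0, 0, 0, 0],
    [0.066, 0, 0, 0, 0],
    [0.066, 0.4, 0, 1.2, 0],
    [0.066, 0, 0, 0, 0],
    [0.066, 0, 0, 0, 0],
    [0.03, 0, 0, 0, 0],
    [0.03, 0, 0, 0, 0],
    [0.03, 0, 0, 0, 0],
    [0.03, 0, 0, 0, 0],
    [0.03, 0, 0, 0, 0],
    [0.03, 0, 0, 0, 0],
    [0.03, 0, 0, 0, 0],
    [0.03, 0, 0, 0, 0]
  ]
}}

```text
time: 8.68
tool_pos: [0.4183, 0.1952, 0.0276]
ee_rot: [3.141, 0.0, 2.952]
wrist_force: [-0.3, -0.1, -0.2]
width: 0.0473
finger_force: 30.0
```

>>> {"op": "shift_gripper", "data": {
  "moves": [
    [0.03, 0, 0, -4, 0],
    [0.03, 0, 0, -8, 0],
    [0.03, 0, 0, -8, 0],
    [0.03, 0, 0, -8, 0],
    [0.03, 0, 0, -8, 0],
    [0.03, 0, 0, -8, 0],
    [0.03, 0, 0, -8, 0],
    [0.03, 0, 0, -4, 0],
    [0.03, 0, 0, 0, 0],
    [0.03, 0, 0, 0, 0]
  ]
}}

```text
time: 9.52
tool_pos: [0.4188, 0.1953, 0.3086]
ee_rot: [3.14, 0.003, 2.952]
wrist_force: [0.4, -0.1, 0.1]
width: 0.0473
finger_force: 30.0
```

```bash
python3 - <<'E'
from h import *
delta(.5531,-.1484,.27)
E
```

```text
t 9.52 d tool [-0.1967 -0.3123  0.0387] turn 0.001 q6 -1.07
```

In the tool's units: -0.029 m is -5.8, -0.0265 m is -5.3.

>>> {"op": "shift_gripper", "data": {
  "moves": [
    [0.03, -2, -3.2, 0, 0],
    [0.03, -3.6, -5.8, 0, 0],
    [0.03, -3.6, -5.8, 0, 0],
    [0.03, -3.6, -5.8, 0, 0],
    [0.03, -3.6, -5.8, 0, 0],
    [0.03, -3.6, -5.8, 0, 0],
    [0.03, -3.6, -5.8, 0, 0],
    [0.03, -3.6, -5.8, 0, 0],
    [0.03, -3.6, -5.8, 0, 0],
    [0.03, -3.6, -5.8, 0, 0],
    [0.03, -3.5, -5.3, 0, 0],
    [0.03, -1.4, -1.6, 0, 0],
    [0.03, 0, 0, 4, 0],
    [0.03, 0, 0, 4, 0],
    [0.03, 0, 0, 0, 0],
    [0.03, 0, 0, 0, 0],
    [0.03, 0, 0, 0, 0]
  ]
}}

```text
time: 10.93
tool_pos: [0.5523, -0.1471, 0.2674]
ee_rot: [3.141, -0.001, 2.953]
wrist_force: [-0.4, 0.4, -0.7]
width: 0.0472
finger_force: 30.0
```

```bash
python3 - <<'E'
from h import *
delta(.5531,-.1484,.116)
E
```

```text
t 10.93 d tool [-0.0012 -0.0011  0.1514] turn 0.002 q6 -1.74
```

>>> {"op": "shift_gripper", "data": {
  "moves": [
    [0.03, -0.2, -0.2, 4, 0],
    [0.03, 0, 0, 4, 0],
    [0.03, 0, 0, 3, 0],
    [0.03, 0, 0, 3, 0],
    [0.03, 0, 0, 2.4, 0],
    [0.03, 0, 0, 2.4, 0],
    [0.03, 0, 0, 0, 0]
  ]
}}

```text
time: 11.52
tool_pos: [0.5526, -0.1484, 0.1718]
ee_rot: [3.141, -0.002, 2.952]
wrist_force: [-0.6, -0.0, 0.1]
width: 0.0474
finger_force: 32.0
```

>>> {"op": "shift_gripper", "data": {
  "moves": [
    [0.03, 0, 0, 2.4, 0],
    [0.03, 0, 0, 2.4, 0],
    [0.03, 0, 0, 2.4, 0],
    [0.03, 0, 0, 1.2, 0],
    [0.03, 0, 0, 0, 0],
    [0.03, 0, 0, 0, 0]
  ]
}}

```text
time: 12.02
tool_pos: [0.5527, -0.1488, 0.1303]
ee_rot: [3.141, -0.002, 2.952]
wrist_force: [0.1, -1.0, -0.4]
width: 0.0472
finger_force: 31.4
```

```bash
python3 - <<'E'
from h import *
delta(.5531,-.1484,.119)
E
```

```text
t 12.02 d tool [-0.0004  0.0005  0.0113] turn 0.001 q6 -1.74
```

>>> {"op": "shift_gripper", "data": {
  "moves": [
    [0.03, 0, 0, 1.2, 0],
    [0.03, 0, 0, 1, 0],
    [0.03, 0, 0, 0, 0],
    [0.03, 0, 0, 0, 0]
  ]
}}

```text
time: 12.35
tool_pos: [0.553, -0.1489, 0.12]
ee_rot: [3.141, -0.001, 2.952]
wrist_force: [0.1, 0.1, -1.5]
width: 0.0472
finger_force: 31.4
```

>>> {"op": "shift_gripper", "data": {
  "moves": [
    [0.06, 0, 0, 0, 0],
    [0.06, 0, 0, 0, 0],
    [0.06, 0, 0, 0, 0],
    [0.06, 0, 0, 0, 0],
    [0.06, 0, 0, 0, 0],
    [0.06, 0, 0, 0, 0],
    [0.06, 0, 0, 0, 0],
    [0.06, 0, 0, 0, 0]
  ]
}}

```text
time: 13.02
tool_pos: [0.5534, -0.1484, 0.1205]
ee_rot: [3.141, 0.0, 2.952]
wrist_force: [0.6, 3.4, -1.1]
width: 0.0597
finger_force: 8.5
```

```bash
python3 - <<'E'
from h import *
from bench import robot, eyes
s=eyes.snapshot("wrist");u=proj(s,[.553,-.148,.14]);print(u,proj(s,[.553,-.148,.03]))
t=eyes.snapshot("side");v=proj(t,[.553,-.148,.2]).astype(int)
a=cv2.resize(t["color"][v[1]-70:v[1]+70,v[0]-60:v[0]+60],(360,420),interpolation=cv2.INTER_CUBIC)
b=cv2.resize(s["color"],(440,330))
cv2.imwrite("pics/rel.png",np.hstack([a,np.vstack([b,np.zeros((90,440,3),np.uint8)])]))
E
```

```text
[317.48681696 317.46984122] [316.33569154 250.74088598]
```

View pics/rel.png

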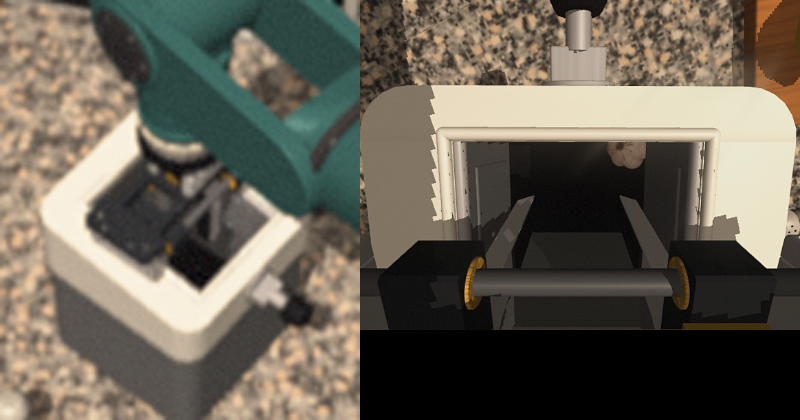

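The bulb lies on the caddy floor at about (625,150) in the right panel, and the fingers are clear of it. I'll withdraw, check that the flap shuts, and go to the knob.

>>> {"op": "shift_gripper", "data": {
  "moves": [
    [0.05, 0, 0, 0, 0],
    [0.05, 0, 0, -4, 0],
    [0.05, 0, 0, -6, 0],
    [0.05, 0, 0, -6, 0],
    [0.05, 0, 0, -6, 0],
    [0.05, 0, 0, -4, 0],
    [0.06, 2, 0, 0, 0],
    [0.06, 5.8, 0, 0, 0],
    [0.06, 5.8, 0, 0, 0],
    [0.06, 5.8, 0, 0, 0],
    [0.06, 5.6, 0, 0, 0],
    [0.06, 0, 0, 0, 0],
    [0.06, 0, 0, 0, 0]
  ]
}}

```text
time: 14.2
tool_pos: [0.4289, -0.1257, 0.2497]
ee_rot: [-3.14, -0.0, 2.951]
wrist_force: [0.8, -0.4, -0.3]
width: 0.0603
finger_force: 0.0
```

```bash
python3 - <<'E'
from h import *
from bench import robot, eyes
s=eyes.snapshot("wrist");t=eyes.snapshot("side");v=proj(t,[.553,-.148,.2]).astype(int)
a=cv2.resize(t["color"][v[1]-70:v[1]+70,v[0]-60:v[0]+60],(360,420),interpolation=cv2.INTER_CUBIC)
b=cv2.resize(s["color"],(440,330))
cv2.imwrite("pics/shut.png",np.hstack([a,np.vstack([b,np.zeros((90,440,3),np.uint8)])]))
print(proj(s,[.4284,-.1242,.167])*.6875)
delta(.4286,-.1242,.148)
E
```

```text
[218.61189316 174.31661896]
t 14.3 d tool [0.002  0.0013 0.1018] turn 0.0 q6 -1.79
```

View pics/shut.png

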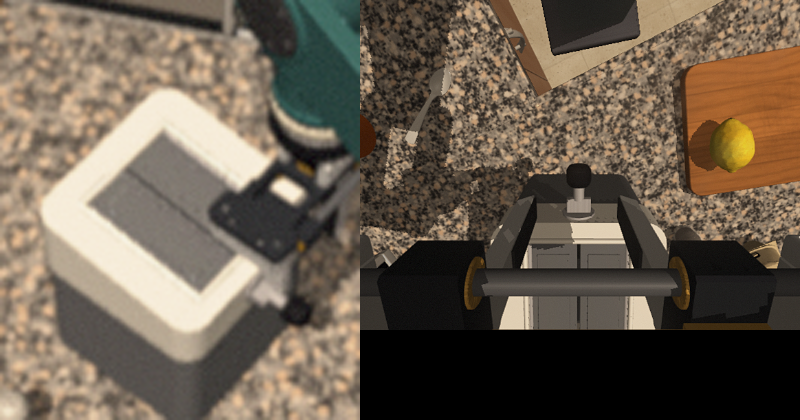

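The leaves are shut, and the knob is out at (578,174), matching the predicted (579,174). I'll grip it.

In the tool's units: 0.03 m is 6, 0.02 m is 4.

>>> {"op": "shift_gripper", "data": {
  "moves": [
    [0.06, 0, 0.2, 4, 0],
    [0.06, 0, 0, 6, 0],
    [0.06, 0, 0, 6, 0],
    [0.06, 0, 0, 4, 0],
    [0.06, 0, 0, 0.2, 0],
    [0.06, 0, 0, 0, 0],
    [0.02, 0, 0, 0, 0],
    [0.02, 0, 0, 0, 0],
    [0.02, 0, 0, 0, 0],
    [0.02, 0, 0, 0, 0],
    [0.02, 0, 0, 0, 0],
    [0.02, 0, 0, 0, 0],
    [0.02, 0, 0, 0, 0],
    [0.02, 0, 0, 0, 0],
    [0.02, 0, 0, 0, 0]
  ]
}}

```text
time: 15.55
tool_pos: [0.4311, -0.1244, 0.1501]
ee_rot: [3.141, 0.001, 2.952]
wrist_force: [-0.3, 0.9, 2.7]
width: 0.0247
finger_force: 30.0
```

>>> {"op": "shift_gripper", "data": {
  "moves": [
    [0.02, -0.8, 0, 0, 0],
    [0.02, -0.8, 0, 0, 0],
    [0.02, -0.8, 0, 0, 0],
    [0.02, -0.8, 0, 0, 0],
    [0.02, -0.6, 0, 0, 0],
    [0.02, 0, 0, 0, 0],
    [0.02, 0, 0, 0, 0]
  ]
}}

```text
time: 16.13
tool_pos: [0.4469, -0.1273, 0.1497]
ee_rot: [3.141, -0.007, 2.952]
wrist_force: [-9.0, 4.1, 8.0]
width: 0.025
finger_force: 30.0
```

>>> {"op": "shift_gripper", "data": {
  "moves": [
    [0.02, -0.4, 0, 0, 0],
    [0.02, 0, 0, 0, 0],
    [0.02, 0.4, 0, 0, 0],
    [0.06, 0, 0, 0, 0],
    [0.06, 0, 0, 0, 0],
    [0.06, 0, 0, 0, 0],
    [0.06, 0, 0, 0, 0],
    [0.06, 0, 0, 0, 0],
    [0.06, 0, 0, -4, 0],
    [0.06, 0, 0, -6, 0],
    [0.06, 0, 0, -8, 0],
    [0.06, 0, 0, -4, 0],
    [0.06, 0, 0, 0, 0],
    [0.06, 0, 0, 0, 0]
  ]
}}

```text
time: 17.3
tool_pos: [0.4502, -0.1283, 0.2607]
ee_rot: [-3.141, 0.003, 2.952]
wrist_force: [0.2, -0.5, -0.6]
width: 0.0595
finger_force: 0.0
```

>>> {"op": "shift_gripper", "data": {
  "moves": [
    [0.06, 2, 7, 0, 0],
    [0.06, 2, 7, 0, 0],
    [0.06, 2, 7, 0, 0],
    [0.06, 2, 7, 0, 0],
    [0.06, 2, 7, 0, 0],
    [0.06, 2, 7, 0, 0],
    [0.06, 2, 7, 0, 0],
    [0.06, 2, 7, 0, 0],
    [0.06, 2, 7, 0, 0],
    [0.06, 2, 7, 0, 0],
    [0.06, 2, 6, 0, 0],
    [0.06, 0, 0, 0, 0],
    [0.06, 0, 0, 0, 0]
  ]
}}

```text
time: 18.38
tool_pos: [0.4118, 0.2667, 0.2568]
ee_rot: [-3.138, -0.004, 2.955]
wrist_force: [0.8, -0.6, 0.4]
width: 0.0603
finger_force: 0.0
```

```bash
python3 - <<'E'
from h import *
from bench import robot, eyes
l=[]
for n,x,y in(("side",285,165),("top",315,180)):
    s=eyes.snapshot(n);l.append(cv2.resize(s["color"][y:y+120,x:x+100],(320,384),interpolation=cv2.INTER_CUBIC))
    for k in(.115,.131):
        print(n,k,(proj(s,[.557-k*.982,-.149+k*.189,.167])-[x,y])*3.2)
s=eyes.snapshot("side");
cv2.imwrite("pics/end.png",np.vstack([np.hstack(l),s["color"][270:440,60:380].repeat(1,0) if 0 else cv2.resize(s["color"][280:440,200:400],(640,216*2)) [:216]]))
E
```

```text
side 0.115 [278.37863873 233.62174861]
side 0.131 [294.31552144 244.63600653]
top 0.115 [126.48146062 300.58790539]
top 0.131 [121.75011381 323.77997064]
```

View pics/end.png

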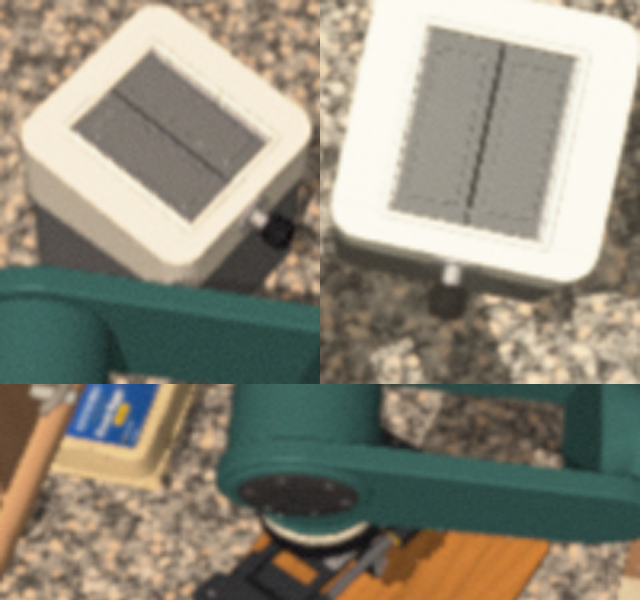

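The knob is at (278,230) in the side crop, back at its initial fully-in place, and the flap is shut. I'll hand it in.

```bash
python3 -c "
from bench import robot, eyes
print(robot.close_job())"
```

```text
the job is handed in; nothing more can be done
None
```

The garlic bulb is inside the caddy, both leaves are shut, the lock knob is pressed fully home, and I handed the job in at about 18 s of the 72 s allowed; no verdict was printed.

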